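# Clip a relay module onto a sloped mounting rail and switch the row on

## Robot

A 6-joint arm with a two-finger parallel gripper is mounted at the origin on a cart in front of the work surface, level with it; the furniture and walls round the work are solid. World frame = base frame: x ahead of the robot, y to its left, z up, the work surface at z = 0. Lengths are in mm, angles in rad, forces in N, time in s.
With the tool pointing down it reaches from about 400 to 825 mm from the base axis. Payload 7 kg.
Tool frame: the origin (TCP) lies on the centre line of the jaws, within the pads' length; the fingertips stand 25 mm ahead of it and the grasp point (between the pads) lies 6 mm ahead of it (arm.tip_extent is the distance from the TCP to the fingertips, in mm); z points along the fingers, y is the direction in which the jaws open and shut (so a half turn about z gives the same grasp; the last joint's range is limited). The gripper opens to 88 mm and grips with 3 to 60 N. Pads are 19 mm wide; open, the fingers measure 130 mm over their backs; the gripper's body (78 mm by 193 mm) begins 47 mm behind the grasp point.
Start: joints at [-0.935, 0.359, 0.012, 0, -1.224, -0.288], TCP at [230.033, -634.571, 251.561] pointing down, gripper open.
Joint ranges: [-3.07, 3.07], [-1.43, 2.12], [-1.02, 1.25], [-3.03, 1.67], [-3.05, -0], [-3.03, 3.03]. Speed limits (rad/s): [2.39, 2.39, 3.01, 3.14, 3.14, 3.14].

## Interface

Orientations are given as a 3x3 rotation matrix whose columns are the frame's x, y, z axes.
In Python, from rig import arm, cams, job gives the robot as it stands.
- The arm moves only by the tool step_arm, never from a script. Its argument "steps" is text: rows parted by semicolons, each of 7 numbers parted by spaces: the gripper's target within -1 to 1 (shut at 1, half-way at 0, fully open at -1), then the shift along the tool's x, y, z in mm, then the turn, a rotation vector about the tool's x, y, z in degrees. In form: grip dx dy dz ax ay az; .... A call has 1 to 12 rows; each row shifts and turns the commanded pose from where the row before left it, along the tool's axes as they then stand; what a row does not reach is not made up. A row lasts 1/12 s, in which the tool goes at most 41.7 mm and 7.16 degrees, less where a joint would pass 70% of its speed; a pose out of reach is approached as far as the arm can. A call is refused whole if a number of a shift passes 41.7 or a number of a turn 7.16, either way. A call with a gripper value outside its range is refused whole. The fingers move at their own pace and stop on an object; "grip_force" is the grip in N (left out, the last holds). Time passes only in rows, so rows that do not move let the fingers close. It gives the time, the measured TCP pose, the force and the opening at its end, in the units of the state.
- arm.observe(): the state, without advancing time (a new reading comes with each control period).
- cams.read_camera(name): name is "side" or "top" or "wrist"; returns a dict with "img" (384x512x3 uint8, blue, green, red), "intrinsics" (3x3 intrinsics, pixels), "eye" and "orientation" of the camera in the world. Camera axes: x right, y down, z forward; pixel columns grow to the right and rows downward; lengths in mm; the calibration is good to about 2 mm. A picture is of the moment at which its call begins. There is no depth.
- job.hand_in(): hands the job in, once; it reports no verdict.
The state is a dict: "clock": time; "joint_positions": joint angles; "dq": joint speeds; "joint_torque": joint torques, N m; "position": TCP position; "ee_rot": TCP orientation; "contact_force": force on the tool from outside, world axes, zero at the start; "wrist_torque": the same for the moment, N m; "gripper_width": opening from 0.0 (shut) to 1.0 (fully open).
Only numpy, scipy, OpenCV 4.12 (cv2) and the standard library are available. Lean on these libraries where they do the work, as an engineer would, in place of code of your own. Each camera call takes 0.05 s, during which the arm holds its last target.

## Task

Fit the loose blue module to the mounting rail of the sloped console, to the right of the grey module: hook its lip under the rail's upper edge, then press its near end down until the foot clip snaps under the lower edge. Then slide it along the rail to the left until it is flush against the grey module, and last push the red lever away from you all the way over. Leave the tape roll, the bearing cone and the oil seal where they are.

Things in the scene. Friction and masses are not known exactly. Their poses are not given: they have to be found in the camera images.
- console: Grey fixed console, 180 mm deep (x) by 370 mm wide (y), whose top panel slopes 14 degrees (0.244 rad) upward away from the robot. Origin: centre of its underside on the bench; x points up the slope (horizontally), away from the robot, y left along the rail, z up.
- rail: Aluminium mounting rail on the console, 75 mm wide (x), y from -97 to +167 mm. Origin on its top plane midway between its edges, 60 mm above the bench; x up the slope (14 degrees), y left along the rail, z out of the panel. Its flanges, upper (x +22 to +37.5 mm) and lower (x -37.5 to -22 mm), are 3 mm thick (z -3 to 0), with free space under them down to the panel at z = -25 mm.
- fitted_module: Grey module with green terminals that is already on the rail, left of the free part and clamped firmly there; same shape and frame as the blue module, 56 mm wide along the rail. When the blue module is flush against it, their origins lie 56 mm apart along the rail.
- module: Loose blue module, 0.35 kg, upright on the bench, hook away from the robot: 120 mm long (x, to the hook end), 56 mm wide (y, the width to grip). Origin: centre of its underside at foot level. z = 14 mm is its flat seat plane; shoulders (34 to 60 mm from the middle) 50 mm high, middle block 64 mm. Seated: parallel to the rail, origin at x about -1.5, z -14 mm in the rail's frame.
- module_lip (a point): Tip of the lip under the blue module's far end (x +34, z 8.5 mm in the module). Lip x +34 to +39 mm, pointing to -x, its leg x +39 to +45 mm, z from 0; the slot under the seat plane is 5.5 mm high. Held level, seat plane resting on the rail's upper edge, 8 to 10 mm up-slope of its seat, the lip passes the edge; draw it toward the robot until the leg meets the edge. The clip stays clear.
- module_press (a point): Middle of the top of the blue module's near shoulder (x -49, z 50 mm in the module): the place to press straight down. When let go hooked, the module leans with its clip nose on the lower edge, about 6 degrees from flat; pressing here with about 10 N (up to 15 N) snaps the clip.
- module_clip (a joint): The blue module's black spring foot clip (under its near end, nose about 3.5 mm under the lower flange when home): 0 m when home, up to 0.007 m when pushed out toward the robot. Spring about 3.5 N at home plus 400 N/m.
- lever (a joint): Red toggle lever at the right end of the console (145 mm right of the rail's origin), pivoting about an axis along the rail, 3 mm below the rail's top plane: 0 leans 0.5 rad toward the robot (off), 1.0 leans 0.5 rad away (on). About 1 N at its tip moves it; it stays where it is left.
- lever_tip (a point): Centre of the 26 mm ball at the top of the red lever, 60 mm from its pivot.
- tape_roll: Blue tape roll lying on the bench, 108 mm across, 24 mm high, to be left alone.
- bearing_cone: Steel bearing cone, 66 mm across, 30 mm high, to be left alone.
- oil_seal: Copper-brown oil seal ring, 67 mm across, 16 mm high, to be left alone.
Mind the look-alikes: they are no part of the job. Leave any orange look-alike of the module alone.

How it is judged (in metres and radians):
On the way, in this order (a step that is already met when the one before it is completed fails the run):
1. the lip is hooked under the rail's upper edge while the near end is still up (x of module_lip in the frame of rail between 0.028 and 0.0365 m and z of module_lip in the frame of rail between -0.015 and -0.002 m and angle between the z axis of module and the z axis of rail, either way round between 0.06 and 0.4 rad and angle between the y axis of module and the y axis of rail, either way round below 0.12 rad), for 0.1 s.
2. the near end is pressed down and the foot clip has snapped home (angle between the z axis of module and the z axis of rail, either way round below 0.04 rad and z of module in the frame of rail below -0.0115 m and x of module_lip in the frame of rail below 0.0365 m and value of joint module_clip below 0.0015 m), for 0.2 s.
3. the blue module is slid flush against the grey one (y of module in the frame of fitted_module above -0.0595 m and angle between the z axis of module and the z axis of rail, either way round below 0.04 rad and value of joint module_clip below 0.0015 m), for 0.2 s.
4. the lever is pushed over to on (value of joint lever above 0.9 rad), for 0.1 s.
At the end, for the whole second after the job is handed in: The blue module lies flat on the rail (within 0.04 rad, origin 11.5 to 18 mm below the rail's top plane), its lip under the upper flange and its clip home (within 1.5 mm), at most 3.5 mm from the grey module, at rest; the lever stands above 0.9 rad (all of step 3 and z of module in the frame of rail between -0.018 and -0.0115 m and x of module_lip in the frame of rail between 0.028 and 0.0365 m and y of module in the frame of fitted_module below -0.05 m and value of joint lever above 0.9 rad and linear speed of module below 0.01 m/s); the robot touches nothing.
It fails at once if the tape roll is moved by more than 30 mm (distance of tape_roll from where it was at the start of the episode above 0.03 m).
It fails at once if the bearing cone is moved by more than 30 mm (distance of bearing_cone from where it was at the start of the episode above 0.03 m).
It fails at once if the oil seal is moved by more than 30 mm (distance of oil_seal from where it was at the start of the episode above 0.03 m).
It also fails if it takes over 59 s, if anything falls off the work surface, if the arm or the gripper's body presses on something with over 40 N, if the wrist force passes 120 N, or if a joint passes its speed limit or range.

## Working session

There is one attempt and no reset: what is moved stays moved. The work goes in short steps, Python scripts to look and compute and a tool call to move; the robot and the scene stay as the last step left them, time stands still between calls to the robot, and variables do not carry over. Pictures are saved under pics/ and viewed, and the job is handed in when it is done.

Besides the shell and the picture viewer there is one more tool, called as name(argument=value, ...) on one line, values as JSON. step_arm: Moves the arm, as the interface text tells. Its arguments: {"type":"object","properties":{"steps":{"type":"string"},"grip_force":{"type":"number"}},"required":["steps"]}

```bash
ls; mkdir -p pics
cat > h.py <<'E'
from rig import arm,cams,job
import cv2,numpy as np
def snap(n,f):
    d=cams.read_camera(n); cv2.imwrite('pics/'+f+'.png',d['img']); 
    np.savez('pics/'+f+'.npz',img=d['img'],K=d['intrinsics'],e=d['eye'],R=d['orientation']); return d
def ld(f): return np.load('pics/'+f+'.npz')
def ray(f,u,v):
    d=ld(f); r=d['R']@np.linalg.solve(d['K'],[u,v,1.]); return d['e'],r/np.linalg.norm(r)
def onz(f,u,v,z):
    e,r=ray(f,u,v); return e+r*(z-e[2])/r[2]
def proj(f,p):
    d=ld(f); c=d['K']@(np.array(d['R']).T@(np.array(p)-d['e'])); return c[:2]/c[2]
def tri(f1,p1,f2,p2):
    e1,r1=ray(f1,*p1); e2,r2=ray(f2,*p2)
    s=np.linalg.lstsq(np.c_[r1,-r2],e2-e1,rcond=None)[0]
    a,b=e1+s[0]*r1,e2+s[1]*r2
    return (a+b)/2,np.linalg.norm(a-b)
E
python3 - <<'E'
from h import *
for n in ['side','top','wrist']:
    d=snap(n,n+'0'); print(n,d['eye'],d['orientation'],d['intrinsics'])
print(arm.observe())
E
```

```text
pics
side [ 552.81915834 -849.64680423  582.91193933] [[ 0.99981433  0.0178645   0.00722216]
 [ 0.00365051 -0.54362285  0.83932168]
 [ 0.01892019 -0.83913948 -0.54358713]] [[352.54100445   0.         253.38397754]
 [  0.         352.54100445 190.51142947]
 [  0.           0.           1.        ]]
top [ 421.34852026 -101.01904142  997.37872014] [[-0.01994016 -0.98719662  0.15825681]
 [-0.99917668  0.02527025  0.0317393 ]
 [-0.03533212 -0.15749362 -0.98688773]] [[368.92788859   0.         260.0319194 ]
 [  0.         368.92788859 189.8744427 ]
 [  0.           0.           1.        ]]
wrist [ 160.33264441 -660.31203174  384.48693456] [[-0.34086458  0.9046953   0.2556125 ]
 [ 0.94011094  0.32754153  0.09438207]
 [ 0.00166331  0.27247561 -0.96216125]] [[339.30402886   0.         260.67917338]
 [  0.         339.30402886 191.30688093]
 [  0.           0.           1.        ]]
{'clock': 0.15, 'joint_positions': array([-9.34902541e-01,  3.59235174e-01,  1.12767279e-02, -2.29929752e-04,
       -1.22406167e+00, -2.88092346e-01]), 'dq': array([-0.00023989, -0.00238642,  0.00329004,  0.00110875, -0.00060555,
       -0.00022698]), 'joint_torque': array([-1.28630410e-03, -5.83276141e+01,  2.93291169e+01,  7.00123072e+00,
        8.76627106e-03, -1.23046311e-04]), 'position': array([ 229.92282937, -634.29541253,  250.83725752]), 'ee_rot': array([[-9.40150958e-01, -3.40757788e-01, -5.52817616e-04],
       [-3.40758208e-01,  9.40150310e-01,  1.11300572e-03],
       [ 1.40466287e-04,  1.23477053e-03, -9.99999228e-01]]), 'contact_force': array([-0.24648169,  0.11656208,  0.34615454]), 'wrist_torque': array([-0.01264183, -0.00823048,  0.04174671]), 'gripper_width': 0.9969918260042258}
```

View pics/side0.png

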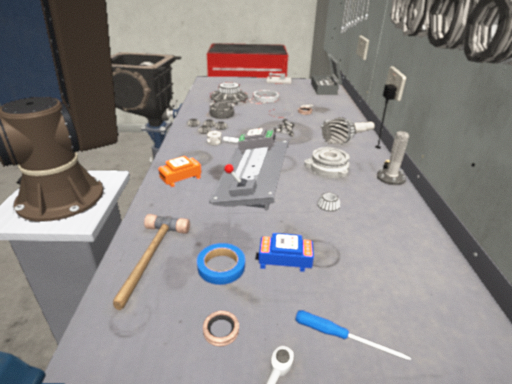

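View pics/top0.png

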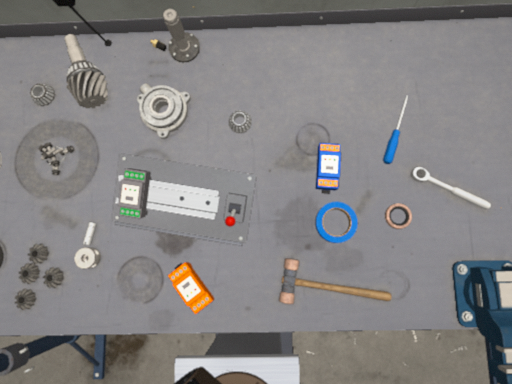

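View pics/wrist0.png

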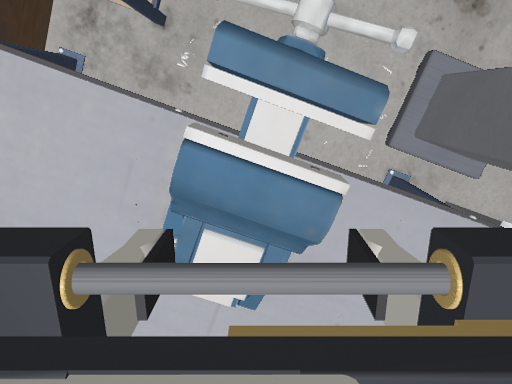

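The top view shows the blue module at about (328,167) with its clip toward the robot. The rail runs from about (150,198) to (218,203), the lever ball is at (230,221), and the grey module is at (131,195). I'll zoom in next.

Run:
```python
from h import *
t=ld('top0')['img'];s=ld('side0')['img']
a=cv2.resize(t[140:260,100:270],None,fx=4.5,fy=4.5,interpolation=cv2.INTER_CUBIC)
b=cv2.resize(t[130:250,280:420],None,fx=4.5,fy=4.5,interpolation=cv2.INTER_CUBIC)
c=cv2.resize(s[120:280,190:350],None,fx=3.7,fy=3.7,interpolation=cv2.INTER_CUBIC)
for n,i in zip('abc',(a,b,c)): cv2.imwrite(f'pics/crop_{n}.png',i)
```

```text
(no output)
```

View pics/crop_a.png

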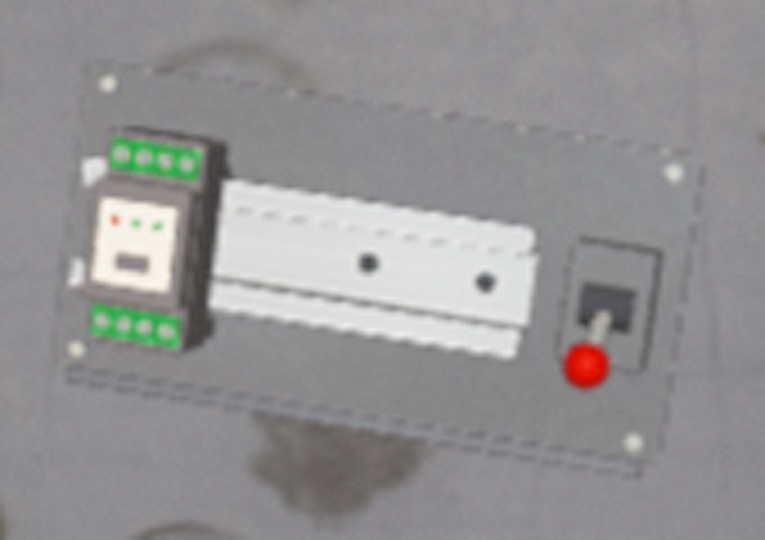

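View pics/crop_b.png

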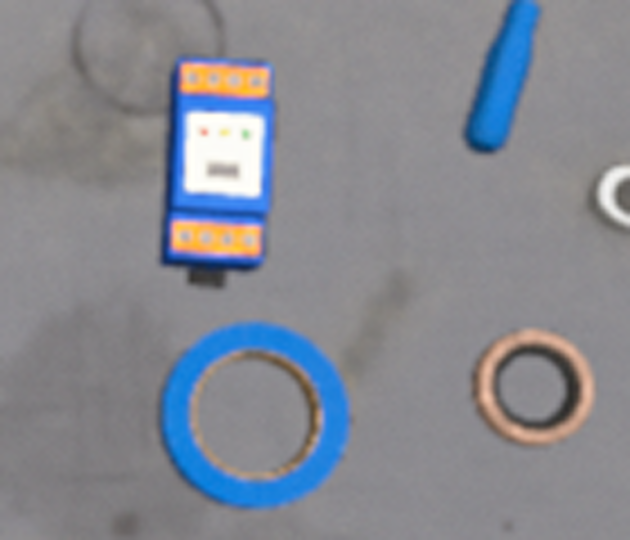

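View pics/crop_c.png

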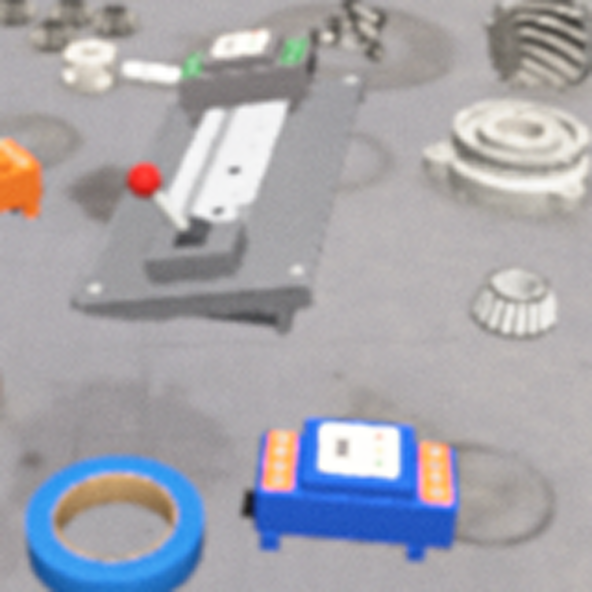

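```bash
cat >> h.py <<'E'
def comps(f,lo,hi,roi,amin=15):
    x0,y0,x1,y1=roi; im=ld(f)['img'][y0:y1,x0:x1]
    m=cv2.inRange(cv2.cvtColor(im,cv2.COLOR_BGR2HSV),np.array(lo),np.array(hi))
    n,l,s,c=cv2.connectedComponentsWithStats(m)
    return [(s[i,4],c[i]+[x0,y0],cv2.minAreaRect(np.argwhere(l==i)[:,::-1].astype(np.float32))) for i in range(1,n) if s[i,4]>=amin]
E
python3 - <<'E'
from h import *
print('orange top',o:=comps('top0',(3,80,120),(22,255,255),(310,135,350,200)))
print([onz('top0',*c[1],50).round(1) for c in o])
w=comps('top0',(0,0,200),(180,60,255),(310,135,350,200));print('white',w,[onz('top0',*c[1],64).round(1) for c in w])
o2=comps('side0',(3,80,120),(22,255,255),(250,230,320,275))
w2=comps('side0',(0,0,200),(180,60,255),(260,230,310,260));print(o2,w2)
print('tri',tri('top0',w[0][1],'side0',w2[0][1]))
r1=comps('top0',(0,150,100),(8,255,255),(220,210,245,235));r2=comps('side0',(0,150,100),(8,255,255),(215,155,240,180))
print(r1,r2,tri('top0',r1[0][1],'side0',r2[0][1]))
g=comps('top0',(45,80,60),(80,255,255),(110,165,155,225));print(g)
print(comps('top0',(0,0,185),(180,50,255),(110,165,225,225)))
for c,z in (((240,121),20),((337,221),20),((398.5,216),14)): print(onz('top0',*c,z))
E
```

```text
orange top [(np.int32(98), array([329.15306122, 147.34693878]), ((19.37743377685547, 12.461090087890625), (19.02537727355957, 5.988316059112549), 3.5763344764709473)), (np.int32(103), array([327.63106796, 182.57281553]), ((17.57106590270996, 47.50507736206055), (19.165456771850586, 5.9135050773620605), 4.085616588592529))]
[array([ 682. , -254.9,   50. ]), array([ 588. , -246.3,   50. ])]
white [(np.int32(289), array([329.1799308 , 163.49480969]), ((19.5, 29.0), (18.0, 17.0), 90.0))] [array([ 635.3, -250.5,   64. ])]
[(np.int32(90), array([265.26666667, 243.86666667]), ((15.25, 13.75), (6.846755504608154, 15.129120826721191), 6.34019136428833)), (np.int32(96), array([307.07291667, 247.        ]), ((57.5, 17.0), (16.0, 7.0), 90.0))] [(np.int32(289), array([286.70242215, 241.1349481 ]), ((26.5, 11.0), (14.0, 21.0), 90.0))]
tri (array([ 635.21921876, -250.81771025,   62.27654591]), np.float64(0.8432224619534304))
[(np.int32(76), array([229.64473684, 220.88157895]), ((9.5, 10.5), (9.0, 9.0), 90.0))] [(np.int32(56), array([228.5       , 168.28571429]), ((13.5, 13.5), (7.0, 7.0), 90.0))] (
[... 284 characters left out ...]
8384]), ((19.621620178222656, 46.77027130126953), (19.89227867126465, 6.575959205627441), 9.462322235107422))]
[(np.int32(24), array([120.25 , 177.125]), ((10.549999237060547, 12.149999618530273), (5.0596442222595215, 4.743415832519531), 71.56504821777344)), (np.int32(1886), array([182.58112407, 198.83138918]), ((72.770263671875, 34.378379821777344), (70.69155883789062, 29.098621368408203), 9.462322235107422)), (np.int32(309), array([129.46278317, 193.8802589 ]), ((19.430770874023438, 29.053844451904297), (17.4888973236084, 19.349416732788086), 7.125016689300537))]
[772.82969266 -17.88928136  20.        ]
[ 490.03773298 -270.37502661   20.        ]
[ 499.98038908 -433.07803121   14.        ]
```

```bash
cat > railfit.py <<'E'
from h import *
from scipy.optimize import least_squares
im=ld('top0')['img']; g=cv2.cvtColor(im,cv2.COLOR_BGR2GRAY)
big=cv2.resize(g,None,fx=4,fy=4,interpolation=cv2.INTER_CUBIC)
# edge points: scan columns for upper/lower edges, subpixel at half level
def cross(p,q,n=80,frm=0):
    P=np.linspace(0,1,n)[:,None]*(np.array(q)-p)+p
    v=cv2.remap(g,P[:,:1].astype(np.float32),P[:,1:].astype(np.float32),cv2.INTER_LINEAR)[:,0].astype(float)
    k=np.argmax(np.diff(cv2.GaussianBlur(v[None],(5,1),0)[0])); return P[k]+(P[1]-P[0])*.5
up=[];lo=[]
for u in np.arange(155,214,3):
    yu=181+(u-150)*.153; up.append(cross((u,yu-7),(u,yu+3)))
    yl=209+(u-150)*.15; lo.append(cross((u,yl+8),(u,yl-3)))
ri=[cross((222,v),(214,v)) for v in np.arange(196,214,2)]
up,lo,ri=map(np.array,(up,lo,ri))
def fit(p,t):
    x,y,a=p; c,s=np.cos(a),np.sin(a); T=np.deg2rad(14)
    R=np.array([[c,-s,0],[s,c,0],[0,0,1]])@np.array([[np.cos(T),0,-np.sin(T)],[0,1,0],[np.sin(T),0,np.cos(T)]])
    return R,np.array([x,y,60])
def rays(pts): return [ray('top0',*p) for p in pts]
U,L,Ri=rays(up),rays(lo),rays(ri)
def loc(p,rs,z=0):
    R,O=fit(p,0); o=[]
    for e,r in rs:
        a=R.T@(e-O); b=R.T@r; o.append(a+b*(z-a[2])/b[2])
    return np.array(o)
def res(p,flag=0):
    return np.r_[loc(p,U)[:,0]-37.5, loc(p,L)[:,0]+37.5, loc(p,Ri)[:,1]+97]
if __name__=='__main__':
    s=least_squares(res,[560,100,-.15],loss='soft_l1'); p=s.x; print(p,np.rad2deg(p[2]))
    print(loc(p,U)[:,0].round(1),loc(p,L)[:,0].round(1),loc(p,Ri)[:,1].round(1))
    R,O=fit(p,0); np.savez('rail.npz',R=R,O=O,yaw=p[2])
    print('ball in rail',R.T@(np.array([490.1,3.2,102.5])-O))
    print('grey term',loc(p,rays([(134.33,174.86),(129.86,211.84)]),36), 'label',loc(p,rays([(129.46,193.88)]),50))
E
python3 railfit.py
```

```text
[ 5.52758084e+02  1.34352893e+02 -1.88034221e-01] -10.773567240061356
[37.2 38.6 37.  38.1 37.5 38.6 37.3 38.1 39.1 37.6 38.6 38.1 38.5 37.9
 39.6 37.4 39.7 38.2 39.3 37.7] [-37.6 -37.1 -38.4 -37.6 -37.8 -37.3 -38.2 -38.8 -38.3 -39.6 -38.4 -38.2
 -38.1 -38.3 -37.5 -37.7 -38.2 -38.5 -37.2 -39.3] [-92.7 -96.5 -97.3 -98.  -96.7 -97.4 -97.1 -97.9 -96.5]
ball in rail [ -25.65563046 -140.55369733   50.19774635]
grey term [[ 46.6787127  115.0274856   36.        ]
 [-47.58566666 114.79773477  36.        ]] label [[ -0.34990987 115.55534707  50.        ]]
```

step_arm(steps="-1 -36 20 0 0 0 0;-1 -36 20 0 0 0 0;-1 -36 20 0 0 0 0;-1 -36 20 0 0 0 0;-1 -36 20 0 0 0 0;-1 -36 20 0 0 0 0;-1 -36 20 0 0 0 0;-1 -36 20 0 0 0 0;-1 -36 20 0 0 0 0;-1 -36 20 0 0 0 0;-1 -36 20 0 0 0 0;-1 -36 20 0 0 0 0", grip_force=25)

```text
clock: 1.15
position: [555.3, -259.8, 251.6]
ee_rot: [[-0.94, -0.341, 0.0], [-0.341, 0.94, 0.0], [-0.0, 0.0, -1.0]]
contact_force: [0.9, -0.4, 0.4]
gripper_width: 0.998
```

step_arm(steps="-1 0 0 0 0 0 6.3;-1 0 0 0 0 0 6.3;-1 0 0 0 0 0 6.3;-1 0 0 0 0 0 6.3;-1 0 0 0 0 0 0")

```text
clock: 1.57
position: [554.3, -261.4, 251.2]
ee_rot: [[-0.995, 0.096, -0.001], [0.096, 0.995, 0.0], [0.001, 0.0, -1.0]]
contact_force: [-0.2, -0.1, 0.8]
gripper_width: 1.001
```

Run:
```python
from h import *
snap('wrist','w1'); o=arm.observe(); print(o['position'],o['ee_rot'],o['joint_positions'],o['contact_force'])
```

```text
[ 554.28397258 -261.55459479  251.31152706] [[-9.95943935e-01  8.99749286e-02 -4.36782711e-04]
 [ 8.99748593e-02  9.95944021e-01  1.75797154e-04]
 [ 4.50828466e-04  1.35784646e-04 -9.99999889e-01]] [-1.22684167e-01  2.57927279e-01 -1.31766021e-01 -1.30808504e-04
 -1.18155804e+00 -1.53815923e+00] [ 0.26339098 -0.09430565  0.10953027]
```

View pics/w1.png

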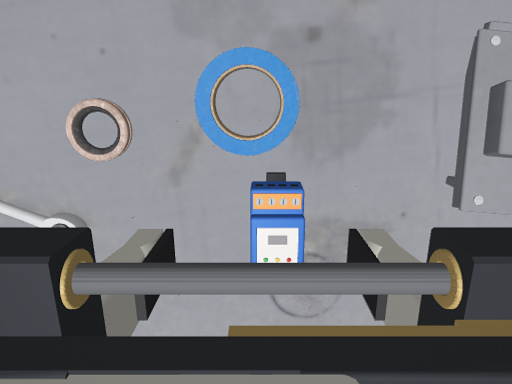

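The wrist view looks toward the robot. The module's near terminals are at about (277,202) and its label runs from about y=228, hidden below y=263 by the gripper. It hangs between the fingers, aligned with them.

Run:
```python
from h import *
d=ld('w1');print(d['e'],d['R'][:,2])
o=comps('w1',(3,80,120),(22,255,255),(245,180,310,215),40);print(o,[onz('w1',*c[1],50) for c in o])
o=comps('w1',(100,150,80),(130,255,255),(240,170,315,262),100);print(o)
for c in o:
    for q in cv2.boxPoints(c[2]): print(q+[240,170],onz('w1',*(q+[240,170]),50))
print(comps('w1',(0,0,200),(180,60,255),(240,220,320,263),100))
```

```text
[ 480.68442775 -255.15124597  385.00643806] [ 0.27069136 -0.026079   -0.96231288]
[(np.int32(530), array([276.55283019, 200.85660377]), ((31.999996185302734, 21.0), (47.99999237060547, 13.999998092651367), -0.0))] [array([ 586.7176315 , -248.87852878,   50.        ])]
[(np.int32(1836), array([276.59313725, 215.14052288]), ((37.5, 51.0), (80.0, 53.0), 90.0))]
[251. 181.] [ 563.12521711 -272.98044636   50.        ]
[304. 181.] [ 568.32293889 -219.31559479   50.        ]
[304. 261.] [ 657.98718991 -224.86509883   50.        ]
[251. 261.] [ 652.41973531 -282.3257958    50.        ]
[(np.int32(1205), array([276.9186722 , 244.98838174]), ((37.0, 25.0), (34.0, 40.0), 90.0))]
```

step_arm(steps="-1 3 36 0 0 0 0;-1 3 36 0 0 0 0;-1 3 36 0 0 0 0;-1 3 36 0 0 0 0;-1 3 36 0 0 0 0;-1 3 36 0 0 0 0;-1 3 36 0 0 0 0;-1 3 36 0 0 0 0;-1 3 36 0 0 0 0;-1 3 36 0 0 0 0;-1 0 0 0 0 0 0;-1 0 0 0 0 0 0")

```text
clock: 2.62
position: [557.4, 101.3, 251.4]
ee_rot: [[-0.996, 0.085, -0.0], [0.085, 0.996, -0.0], [0.0, -0.0, -1.0]]
contact_force: [0.3, -1.2, 0.3]
gripper_width: 1.003
```

Run:
```python
from h import *
snap('wrist','w2'); o=arm.observe(); print(o['position'],o['ee_rot'],o['dq'].round(3))
```

```text
[557.37103092 100.1141218  251.3628309 ] [[-9.96181753e-01  8.73025278e-02 -4.28625003e-04]
 [ 8.73026220e-02  9.96181816e-01 -2.06240365e-04]
 [ 4.08983128e-04 -2.42872975e-04 -9.99999887e-01]] [-0.032 -0.007 -0.007 -0.    -0.001 -0.011]
```

View pics/w2.png

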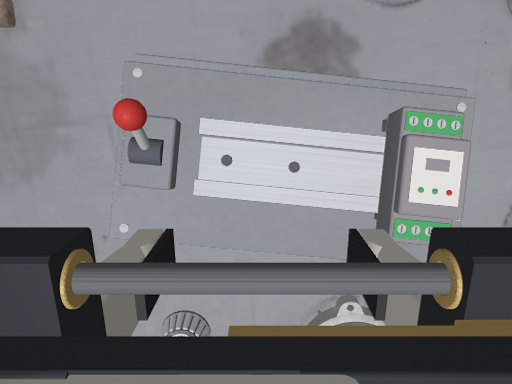

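This view shows the whole free rail. The near edge runs (201,119) to (384,137), the far edge (194,194) to (379,212), and the ball is at (130,114).

```bash
cat > rf2.py <<'E'
from h import *
from scipy.optimize import least_squares
from railfit import fit
F='w2'; im=ld(F)['img']; g=cv2.cvtColor(im,cv2.COLOR_BGR2GRAY)
def cross(p,q,n=100):
    P=np.linspace(0,1,n)[:,None]*(np.array(q,float)-p)+p
    v=cv2.remap(g,P[:,:1].astype(np.float32),P[:,1:].astype(np.float32),cv2.INTER_LINEAR)[:,0].astype(float)
    v=cv2.GaussianBlur(v[None],(9,1),0)[0]
    k=np.argmax(np.diff(v)); return P[k]+(P[1]-P[0])*.5
lo=[cross((u,119+(u-201)*.098-8),(u,119+(u-201)*.098+6)) for u in range(210,376,6)]
up=[cross((u,194+(u-194)*.095+8),(u,194+(u-194)*.095-6)) for u in range(205,376,6)]
ri=[cross((190,v),(208,v)) for v in list(range(122,133,2))+list(range(139,178,3))+list(range(184,193,2))]
print(np.round(lo[:3],1),np.round(up[:3],1),np.round(ri,1)[:,0])
def loc(p,pts,z=0):
    R,O=fit(p,0); o=[]
    for q in pts:
        e,r=ray(F,*q); a=R.T@(e-O); b=R.T@r; o.append(a+b*(z-a[2])/b[2])
    return np.array(o)
res=lambda p: np.r_[loc(p,up)[:,0]-37.5,loc(p,lo)[:,0]+37.5,loc(p,ri)[:,1]+97]
s=least_squares(res,[553,134,-.19],loss='soft_l1');p=s.x;print(p,np.rad2deg(p[2]))
print(loc(p,up)[:,0].round(1),loc(p,lo)[:,0].round(1),loc(p,ri)[:,1].round(1))
R,O=fit(p,0)
gr=comps(F,(45,80,60),(80,255,255),(395,100,470,228),60);print([c[1] for c in gr],loc(p,[c[1] for c in gr],36).round(1))
w=comps(F,(0,0,200),(180,60,255),(400,140,470,215),150);print(loc(p,[c[1] for c in w],50))
b=comps(F,(0,150,100),(8,255,255),(110,95,150,135),60)
print('ball tri',[ (q,k,R.T@(q-O)) for q,k in [tri(F,b[0][1],'top0',(229.64,220.88)),tri(F,b[0][1],'side0',(228.5,168.29))]])
np.savez('rail2.npz',R=R,O=O,yaw=p[2])
E
python3 rf2.py
```

```text
[[210.  118.5]
 [216.  119.5]
 [222.  119.5]] [[205.  195.5]
 [211.  196.5]
 [217.  196.5]] [199.5 199.5 198.6 198.6 198.5 198.5 201.5 200.8 200.6 200.5 200.5 199.5
 199.5 199.5 198.6 198.6 198.5 198.5 197.5 193.5 193.5 193.5 193.4 192.6]
[ 5.53131768e+02  1.37083892e+02 -1.85740890e-01] -10.642169104302761
[37.1 37.5 36.9 37.4 37.6 37.2 37.6 37.  37.5 37.  37.3 37.7 37.1 37.5
 37.1 37.4 37.3 37.2 37.7 37.1 37.5 37.1 37.3 37.8 37.2 37.6 37.  37.4
 37. ] [-37.4 -37.1 -37.6 -37.3 -37.  -37.4 -37.1 -37.8 -37.4 -37.  -37.6 -37.2
 -37.8 -37.4 -37.  -37.7 -37.3 -36.9 -37.5 -37.1 -37.7 -37.3 -37.1 -37.6
 -37.3 -36.9 -37.4 -37.1] [-98.9 -98.7 -99.4 -99.2 -99.2 -99.1 -95.5 -95.9 -95.8 -95.7 -95.5 -96.1
 -95.8 -95.5 -96.1 -95.9 -95.8 -95.5 -96.1 -99.2 -99.  -98.8 -98.8 -99.3]
[array([433.18742138, 123.03396226]), array([420.3556231 , 223.46200608])] [[-47.3 109.7  36. ]
 [ 41.4 108.3  36. ]]
[[  0.6751744  109.52092963  50.        ]]
ball tri [(array([489.344668  ,   2.22216623, 111.50169679]), np.float64(0.6978685543293554), array([ -24.20264337, -144.32192837,   59.11274738])), (array([ 4.89627280e+02, -3.93070010e-01,  1.04430644e+02]), np.float64(0.9852225648698493), array([ -25.17516332, -146.83999044,   52.0677005 ]))]
```

step_arm(steps="-1 -11.8 -38.3 0 0 0 0;-1 -11.8 -38.3 0 0 0 0;-1 -11.8 -38.3 0 0 0 0;-1 -11.8 -38.3 0 0 0 0;-1 -11.8 -38.3 0 0 0 0;-1 -11.8 -38.3 0 0 0 0;-1 -11.8 -38.3 0 0 0 0;-1 -11.8 -38.3 0 0 0 0;-1 -11.8 -38.3 0 0 0 0;-1 0 0 35 0 0 0;-1 0 0 35 0 0 0;-1 0 0 0 0 0 0")

```text
clock: 3.67
position: [626.8, -254.8, 173.8]
ee_rot: [[-0.995, 0.095, -0.011], [0.095, 0.995, 0.004], [0.011, 0.003, -1.0]]
contact_force: [-2.6, 0.5, -1.3]
gripper_width: 0.998
```

Run:
```python
from h import *
o=arm.observe(); p=o['position'];R=o['ee_rot'];print(p,R,o['clock'])
print('tool delta',R.T@(np.array([633.5,-252.5,51])-p))
```

```text
[ 626.79195446 -254.80152172  173.84960843] [[-0.99542284  0.09494293 -0.01091873]
 [ 0.09490827  0.99547932  0.00365168]
 [ 0.01121607  0.00259869 -0.99993372]] 3.6667
tool delta [ -7.83679811   2.60875074 122.77662718]
```

step_arm(steps="-1 0 0 25 0 0 0;-1 0 0 25 0 0 0;-1 0 0 0 0 0 0;-1 0 0 0 0 0 0;-1 0 0 0 0 0 0")

```text
clock: 4.08
position: [632.5, -254.0, 134.0]
ee_rot: [[-0.996, 0.091, 0.002], [0.091, 0.996, -0.001], [-0.002, -0.001, -1.0]]
contact_force: [0.4, -0.3, 1.1]
gripper_width: 0.995
```

Run:
```python
from h import *
o=arm.observe(); p=o['position'];R=o['ee_rot'];print(p,R,o['clock'])
print('tool delta',R.T@(np.array([633.5,-252.5,51])-p))
```

```text
[ 632.52980519 -254.01490246  133.95811986] [[-9.95862747e-01  9.08500754e-02  1.91136099e-03]
 [ 9.08482087e-02  9.95864206e-01 -1.04197779e-03]
 [-1.99811976e-03 -8.64023143e-04 -9.99997630e-01]] 4.0833
tool delta [-0.66279443  1.66845714 82.95819919]
```

step_arm(steps="-1 -0.7 1.5 28 0 0 0;-1 0 0 28 0 0 0;-1 0 0 19 0 0 0;-1 0 0 8 0 0 0;-1 0 0 0 0 0 0;-1 0 0 0 0 0 0;0 0 0 0 0 0 0;1 0 0 0 0 0 0;1 0 0 0 0 0 0;1 0 0 0 0 0 0;1 0 0 0 0 0 0;1 0 0 0 0 0 0", grip_force=30)

```text
clock: 5.08
position: [632.6, -252.1, 49.0]
ee_rot: [[-0.996, 0.092, 0.0], [0.092, 0.996, -0.0], [-0.0, -0.0, -1.0]]
contact_force: [-0.1, 0.7, 2.8]
gripper_width: 0.636
```

Run:
```python
from h import *
snap('wrist','w3')
o=arm.observe(); p=o['position'];R=o['ee_rot'];print(p,R,o['clock'],o['gripper_width'],o['contact_force'])
```

```text
[ 632.59835406 -252.08713326   48.95481819] [[-9.95769620e-01  9.18844269e-02  3.40667002e-04]
 [ 9.18843965e-02  9.95769676e-01 -1.04007960e-04]
 [-3.48782582e-04 -7.22659854e-05 -9.99999937e-01]] 5.1333 0.6368390276962964 [-0.97731713  0.83395811  2.88925346]
```

View pics/w3.png

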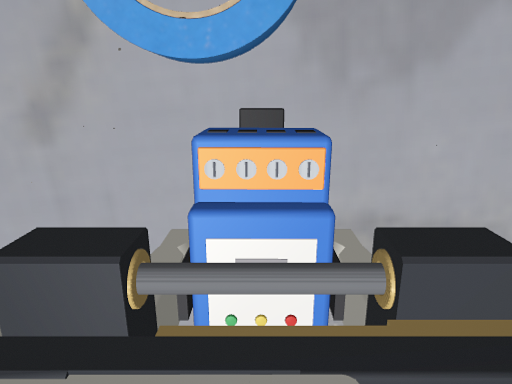

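Run:
```python
from h import *
o=comps('w3',(8,80,150),(22,255,255),(190,140,340,195),200)
T=np.array([632.6,-252.1,49]);Rz=np.array([[.9958,.0919,0],[-.0919,.9958,0],[0,0,1]])
m=lambda q:(Rz.T@(q-T)).round(1)
print([(c[0],c[1],c[2][1]) for c in o],m(onz('w3',261.5,168.5,50)))
print('near top edge',m(onz('w3',262,134,50)),'block top near edge',m(onz('w3',262,204,64)), m(onz('w3',194,140,50)),m(onz('w3',330,140,50)))
```

```text
[(np.int32(3915), array([261.03243934, 167.28020434]), (127.03926849365234, 41.52934646606445))] [-45.8  -0.5   1. ]
near top edge [-59.5  -0.3   1. ] block top near edge [-35.5  -0.4  15. ] [-57.1 -26.8   1. ] [-57.1  26.2   1. ]
```

step_arm(steps="1 0 0 -15 0 0 0;1 0 0 -32 0 0 0;1 0 0 -32 0 0 0;1 0 0 -32 0 0 0;1 0 0 -32 0 0 0;1 0 0 -8 0 0 0;1 4.7 17.9 0 0 0 0;1 4.7 17.9 0 0 0 0;1 9.3 35.7 0 0 0 0;1 9.3 35.7 0 0 0 0;1 9.3 35.7 0 0 0 0;1 9.3 35.7 0 0 0 0")

```text
clock: 6.13
position: [601.3, -68.5, 198.4]
ee_rot: [[-0.996, 0.093, -0.002], [0.093, 0.996, 0.0], [0.002, 0.0, -1.0]]
contact_force: [0.9, 1.3, -3.0]
gripper_width: 0.641
```

step_arm(steps="1 9.3 35.7 0 0 0 0;1 9.3 35.7 0 0 0 0;1 9.3 35.7 0 0 0 0;1 9.3 35.7 0 0 0 0;1 9.3 35.7 0 0 0 0;1 4.7 17.9 0 0 0 0;1 4.7 17.9 0 0 0 0;1 0 0 0 0 0 5.4;1 0 0 0 0 0 0;1 0 0 0 0 0 0;1 0 0 0 0 0 0")

```text
clock: 7.05
position: [566.3, 148.1, 199.0]
ee_rot: [[-0.983, 0.183, -0.001], [0.183, 0.983, -0.0], [0.001, -0.001, -1.0]]
contact_force: [0.4, -0.7, -3.4]
gripper_width: 0.636
```

```bash
cat > st.py <<'E'
from h import *
import sys
a=np.deg2rad(-10.7);c,s=np.cos(a),np.sin(a)
Z=np.array([[c,-s,0],[s,c,0],[0,0,1]]); O=np.array([553.1,135.6,60])
T=np.deg2rad(14); RR=Z@np.array([[np.cos(T),0,-np.sin(T)],[0,1,0],[np.sin(T),0,np.cos(T)]])
def st():
    o=arm.observe(); p=o['position'];R=o['ee_rot']
    print('t',round(o['clock'],2),'pos',p.round(1),'w',round(o['gripper_width']*88,1))
    print('F rail-horiz axes',(Z.T@o['contact_force']).round(1),'h-frame tcp',(Z.T@(p-O)).round(1))
    print('R in h-frame',(Z.T@R).round(3).tolist()); return o,p,R
if __name__=='__main__':
    o,p,R=st()
    if len(sys.argv)>3:
        t=Z@np.array([float(x) for x in sys.argv[1:4]])+O; print('tool delta',(R.T@(t-p)).round(1))
E
python3 st.py 11 15 44.1
```

```text
t 7.05 pos [566.3 148.1 199. ] w 55.9
F rail-horiz axes [ 0.5 -0.6 -3.4] h-frame tcp [ 10.6  14.7 139. ]
R in h-frame [[-1.0, -0.002, -0.001], [-0.002, 1.0, -0.001], [0.001, -0.001, -1.0]]
tool delta [-0.5  0.4 94.9]
```

step_arm(steps="1 -0.5 0 25 0 0 0;1 0 0 30 0 0 0;1 0 0 20 0 0 0;1 0 0 10 0 0 0;1 0 0 3 0 0 0;1 0 0 0 0 0 0;1 0 0 0 0 0 0")

```text
clock: 7.63
position: [567.9, 148.6, 112.7]
ee_rot: [[-0.983, 0.185, 0.001], [0.185, 0.983, 0.0], [-0.001, 0.001, -1.0]]
contact_force: [-0.4, 1.1, -2.3]
gripper_width: 0.639
```

```bash
python3 st.py 11 15 44.1
python3 - <<'E'
from h import *
snap('side','s4');snap('wrist','w4')
s=ld('s4')['img']; cv2.imwrite('pics/s4c.png',cv2.resize(s[90:220,190:310],None,fx=4.5,fy=4.5,interpolation=cv2.INTER_CUBIC))
E
```

```text
t 7.63 pos [567.9 148.6 112.7] w 56.2
F rail-horiz axes [-0.6  1.  -2.3] h-frame tcp [12.1 15.5 52.7]
R in h-frame [[-1.0, -0.001, 0.001], [-0.001, 1.0, 0.001], [-0.001, 0.001, -1.0]]
tool delta [ 1.1 -0.5  8.6]
```

View pics/s4c.png

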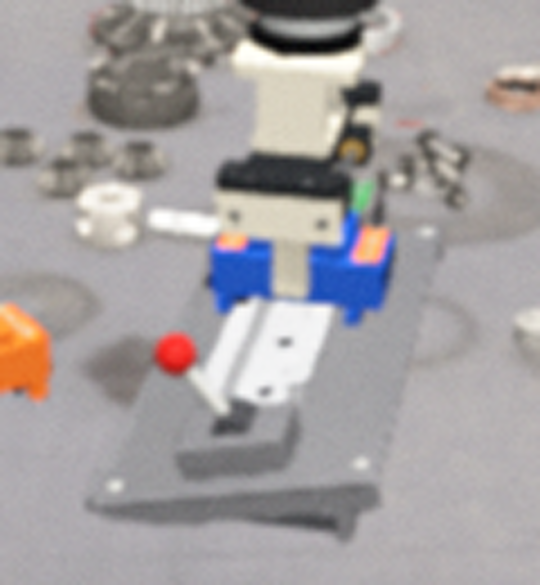

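View pics/w4.png

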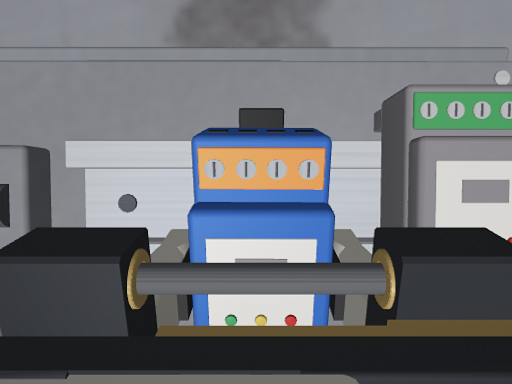

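Run:
```python
from st import *
for u in (100,360): print((Z.T@(onz('w4',u,141.,50.9)-O)).round(1))
print('grey right near-top edge', (RR.T@(onz('w4',412,90,86)-O)).round(1))
```

```text
[-36.1 -77.6  -9.1]
[-36.3  72.   -9.1]
grey right near-top edge [-55.8  83.5  40.7]
```

step_arm(steps="1 0 0 3 0 0 0;1 0 0 3 0 0 0;1 0 0 0 0 0 0;1 0 0 0 0 0 0")

```text
clock: 8.07
position: [566.9, 148.5, 105.5]
ee_rot: [[-0.983, 0.185, -0.0], [0.185, 0.983, -0.0], [0.0, -0.0, -1.0]]
contact_force: [-0.4, 1.1, -2.3]
gripper_width: 0.643
```

step_arm(steps="1 0 0 1 0 0 0;1 0 0 0 0 0 0")

```text
clock: 8.23
position: [567.0, 148.5, 104.5]
ee_rot: [[-0.983, 0.185, -0.0], [0.185, 0.983, -0.0], [0.0, -0.0, -1.0]]
contact_force: [0.9, -1.0, -2.6]
gripper_width: 0.639
```

step_arm(steps="1 0 0 1 0 0 0;1 0 0 0 0 0 0")

```text
clock: 8.4
position: [567.1, 148.6, 103.9]
ee_rot: [[-0.983, 0.185, 0.0], [0.185, 0.983, 0.0], [-0.0, 0.0, -1.0]]
contact_force: [-0.4, -0.5, -0.4]
gripper_width: 0.64
```

step_arm(steps="1 0 0 0.5 0 0 0;1 0 0 0 0 0 0")

```text
clock: 8.57
position: [567.1, 148.6, 103.8]
ee_rot: [[-0.983, 0.185, 0.001], [0.185, 0.983, 0.0], [-0.001, 0.0, -1.0]]
contact_force: [-2.0, -0.9, 3.8]
gripper_width: 0.637
```

step_arm(steps="1 0 0 -0.5 0 0 0;1 2 0 0 0 0 0;1 2 0 0 0 0 0;1 2 0 0 0 0 0;1 2 0 0 0 0 0;1 0 0 0 0 0 0")

```text
clock: 9.07
position: [559.2, 150.3, 103.8]
ee_rot: [[-0.983, 0.185, 0.001], [0.185, 0.983, 0.0], [-0.001, 0.001, -1.0]]
contact_force: [0.9, 0.3, 0.9]
gripper_width: 0.642
```

step_arm(steps="1 1 0 0 0 0 0;1 1 0 0 0 0 0;1 0 0 0 0 0 0")

```text
clock: 9.32
position: [557.4, 150.6, 103.8]
ee_rot: [[-0.983, 0.185, 0.001], [0.185, 0.983, 0.0], [-0.001, 0.0, -1.0]]
contact_force: [2.5, 0.3, 1.4]
gripper_width: 0.636
```

step_arm(steps="1 1 0 0 0 0 0;1 0 0 0 0 0 0")

```text
clock: 9.48
position: [556.4, 150.7, 103.8]
ee_rot: [[-0.983, 0.185, 0.001], [0.185, 0.983, 0.0], [-0.001, 0.0, -1.0]]
contact_force: [1.8, -0.2, 1.8]
gripper_width: 0.636
```

```bash
python3 st.py
```

```text
t 9.48 pos [556.4 150.7 103.8] w 55.9
F rail-horiz axes [1.8 0.1 1.8] h-frame tcp [ 0.4 15.5 43.8]
R in h-frame [[-1.0, -0.001, 0.001], [-0.001, 1.0, 0.0], [-0.001, 0.0, -1.0]]
```

step_arm(steps="1 1 0 0 0 0 0;1 0 0 0 0 0 0")

```text
clock: 9.65
position: [555.4, 150.8, 103.8]
ee_rot: [[-0.983, 0.185, 0.001], [0.185, 0.983, 0.0], [-0.001, 0.0, -1.0]]
contact_force: [2.7, 0.1, 1.7]
gripper_width: 0.639
```

step_arm(steps="1 1 0 0 0 0 0;1 0 0 0 0 0 0")

```text
clock: 9.82
position: [554.4, 151.0, 103.7]
ee_rot: [[-0.983, 0.185, 0.0], [0.185, 0.983, 0.0], [-0.0, 0.0, -1.0]]
contact_force: [2.4, 0.5, 1.7]
gripper_width: 0.638
```

step_arm(steps="1 1 0 0 0 0 0;1 0 0 0 0 0 0")

```text
clock: 9.98
position: [553.4, 151.2, 103.7]
ee_rot: [[-0.983, 0.185, 0.0], [0.185, 0.983, 0.0], [-0.0, 0.0, -1.0]]
contact_force: [3.1, 0.2, 2.9]
gripper_width: 0.635
```

step_arm(steps="1 1 0 0 0 0 0;1 0 0 0 0 0 0")

```text
clock: 10.15
position: [552.5, 151.4, 103.7]
ee_rot: [[-0.983, 0.185, 0.001], [0.185, 0.983, 0.0], [-0.001, 0.0, -1.0]]
contact_force: [3.9, -0.8, 2.6]
gripper_width: 0.637
```

step_arm(steps="1 1 0 0 0 0 0;1 0 0 0 0 0 0")

```text
clock: 10.32
position: [552.3, 151.4, 103.7]
ee_rot: [[-0.983, 0.185, 0.002], [0.185, 0.983, 0.0], [-0.002, 0.0, -1.0]]
contact_force: [8.5, -2.8, -0.1]
gripper_width: 0.637
```

```bash
python3 st.py
python3 - <<'E'
from h import *
snap('wrist','w5');snap('side','s5')
s=ld('s5')['img']; cv2.imwrite('pics/s5c.png',cv2.resize(s[120:180,220:300],None,fx=8,fy=8,interpolation=cv2.INTER_CUBIC))
E
```

```text
t 10.32 pos [552.3 151.4 103.7] w 56.0
F rail-horiz axes [ 8.9 -1.2 -0.1] h-frame tcp [-3.8 15.4 43.7]
R in h-frame [[-1.0, -0.001, 0.002], [-0.001, 1.0, 0.0], [-0.002, 0.0, -1.0]]
```

View pics/s5c.png

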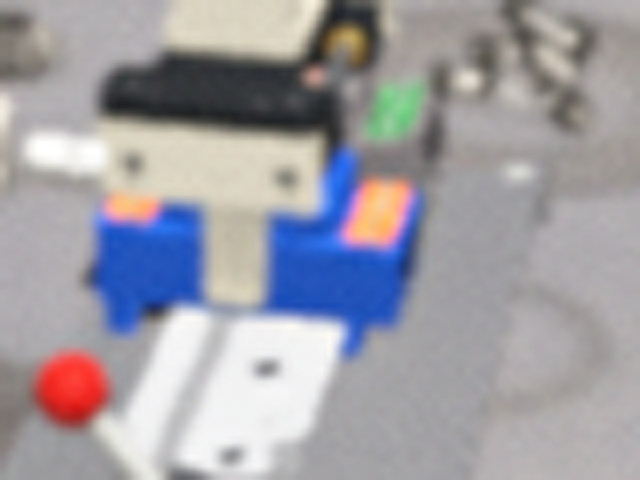

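View pics/w5.png

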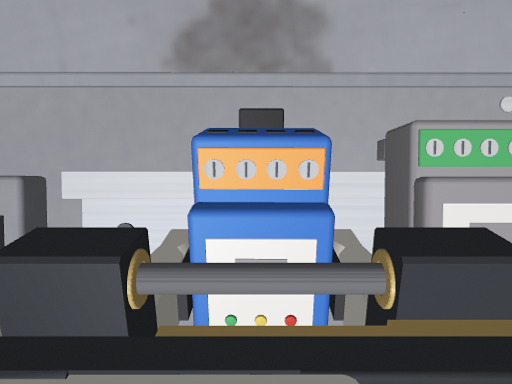

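step_arm(steps="1 -0.4 0 0 0 0 0;1 1.1 0 1.4 0 -2 0;1 1.1 0 1.5 0 -2 0;1 1.1 0 1.5 0 -2 0;1 0 0 0 0 0 0;1 0 0 0 0 0 0")

```text
clock: 10.92
position: [548.6, 152.2, 99.3]
ee_rot: [[-0.978, 0.184, 0.103], [0.183, 0.983, -0.019], [-0.105, 0.0, -0.994]]
contact_force: [4.3, -0.8, 2.3]
gripper_width: 0.638
```

```bash
python3 st.py
```

```text
t 10.92 pos [548.6 152.2  99.3] w 56.2
F rail-horiz axes [4.4 0.  2.3] h-frame tcp [-7.5 15.5 39.3]
R in h-frame [[-0.994, -0.002, 0.105], [-0.002, 1.0, 0.0], [-0.105, 0.0, -0.994]]
```

step_arm(steps="-0.3 0 0 0 0 0 0;-0.5 0 0 0 0 0 0;-0.6 0 0 0 0 0 0;-0.6 0 0 0 0 0 0;-0.6 0 0 -4 0 0 0;-0.6 0 0 -15 0 0 0;-0.6 0 0 -25 0 0 0;-0.6 0 0 -25 0 0 0;-0.6 0 0 0 0 0 0;-0.6 0 0 0 0 0 0")

```text
clock: 11.75
position: [541.9, 153.8, 169.3]
ee_rot: [[-0.977, 0.185, 0.105], [0.184, 0.983, -0.017], [-0.106, 0.002, -0.994]]
contact_force: [0.0, -1.2, -0.3]
gripper_width: 0.798
```

```bash
python3 st.py
python3 - <<'E'
from h import *
snap('wrist','w6');snap('side','s6')
s=ld('s6')['img']; cv2.imwrite('pics/s6c.png',cv2.resize(s[120:180,220:300],None,fx=8,fy=8,interpolation=cv2.INTER_CUBIC))
E
```

```text
t 11.75 pos [541.9 153.8 169.3] w 70.2
F rail-horiz axes [ 0.2 -1.2 -0.3] h-frame tcp [-14.4  15.8 109.3]
R in h-frame [[-0.994, -0.001, 0.106], [-0.0, 1.0, 0.002], [-0.106, 0.002, -0.994]]
```

View pics/s6c.png

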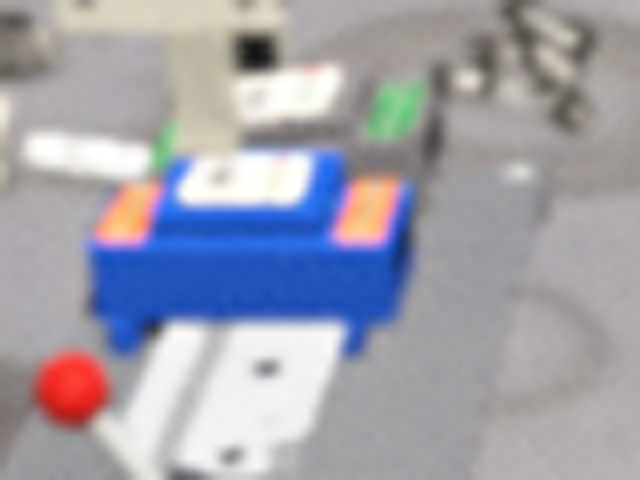

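View pics/w6.png

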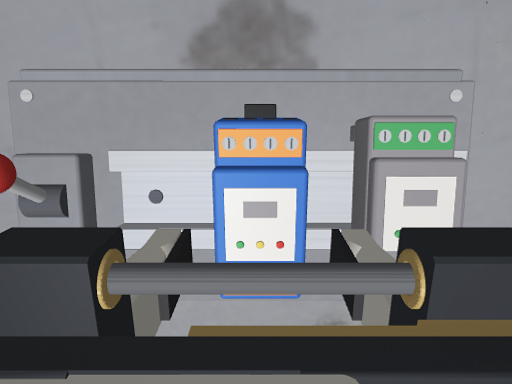

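step_arm(steps="1 20 0 0 0 -4 0;1 20 0 0 0 0 0;1 5 0 0 0 0 0;1 0 0 0 0 0 0;1 0 0 0 0 0 0;1 0 0 0 0 0 0;1 0 0 0 0 0 0;1 0 0 0 0 0 0", grip_force=20)

```text
clock: 12.52
position: [498.4, 161.6, 161.1]
ee_rot: [[-0.968, 0.186, 0.17], [0.183, 0.983, -0.032], [-0.173, -0.0, -0.985]]
contact_force: [-0.2, 0.8, 0.3]
gripper_width: 0.257
```

```bash
python3 st.py -63.2 15.5 66.6
```

```text
t 12.52 pos [498.4 161.6 161.1] w 22.7
F rail-horiz axes [-0.3  0.7  0.3] h-frame tcp [-58.6  15.3 101.1]
R in h-frame [[-0.985, 0.0, 0.173], [0.0, 1.0, -0.0], [-0.173, -0.0, -0.985]]
tool delta [10.5  0.2 33.2]
```

step_arm(steps="1 5 0 8 0 0 0;1 5 0 10 0 0 0;1 0 0 8 0 0 0;1 0 0 4 0 0 0;1 0 0 0 0 0 0;1 0 0 0 0 0 0")

```text
clock: 13.02
position: [493.4, 162.3, 129.7]
ee_rot: [[-0.968, 0.185, 0.17], [0.182, 0.983, -0.033], [-0.173, -0.001, -0.985]]
contact_force: [-0.0, -0.4, 0.5]
gripper_width: 0.006
```

```bash
python3 st.py -63.2 15.5 66.6;  python3 - <<'E'
from h import *
snap('side','s7')
s=ld('s7')['img']; cv2.imwrite('pics/s7c.png',cv2.resize(s[110:180,215:305],None,fx=8,fy=8,interpolation=cv2.INTER_CUBIC))
E
```

```text
t 13.02 pos [493.4 162.3 129.7] w 0.6
F rail-horiz axes [ 0.1 -0.4  0.5] h-frame tcp [-63.7  15.2  69.7]
R in h-frame [[-0.985, -0.0, 0.173], [-0.001, 1.0, -0.001], [-0.173, -0.001, -0.985]]
tool delta [0.1 0.3 3.1]
```

View pics/s7c.png

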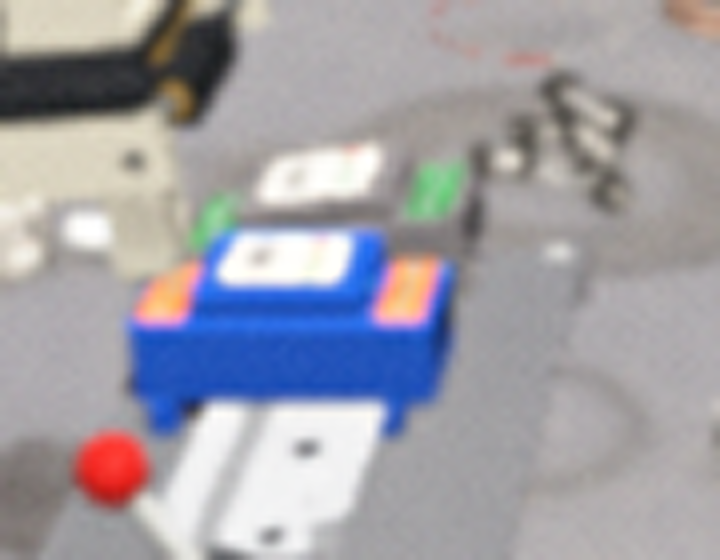

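step_arm(steps="1 -1 0 5 0 0 0;1 -1 0 4 0 0 0;1 0 0 1.5 0 0 0;1 0 0 0 0 0 0;1 0 0 0 0 0 0")

```text
clock: 13.48
position: [497.1, 161.8, 120.0]
ee_rot: [[-0.968, 0.185, 0.171], [0.182, 0.983, -0.032], [-0.174, 0.0, -0.985]]
contact_force: [0.6, 0.2, -0.0]
gripper_width: 0.004
```

step_arm(steps="1 0 0 1.5 0 0 0;1 0 0 0 0 0 0")

```text
clock: 13.65
position: [497.0, 161.7, 118.5]
ee_rot: [[-0.968, 0.185, 0.17], [0.182, 0.983, -0.032], [-0.173, 0.0, -0.985]]
contact_force: [-2.6, 0.7, 3.4]
gripper_width: 0.003
```

step_arm(steps="1 0 0 1.5 0 0 0;1 0 0 0 0 0 0")

```text
clock: 13.82
position: [497.1, 161.5, 116.9]
ee_rot: [[-0.968, 0.185, 0.17], [0.182, 0.983, -0.032], [-0.173, -0.0, -0.985]]
contact_force: [-3.8, -0.2, 4.1]
gripper_width: 0.003
```

step_arm(steps="1 0.3 0 1.5 0 0 0;1 0 0 0 0 0 0")

```text
clock: 13.98
position: [497.0, 161.5, 115.4]
ee_rot: [[-0.968, 0.185, 0.17], [0.182, 0.983, -0.032], [-0.173, -0.0, -0.985]]
contact_force: [-4.5, 1.9, 5.6]
gripper_width: 0.007
```

step_arm(steps="1 0.3 0 1.5 0 0 0;1 0 0 0 0 0 0")

```text
clock: 14.15
position: [497.1, 161.5, 113.8]
ee_rot: [[-0.968, 0.185, 0.17], [0.182, 0.983, -0.032], [-0.173, -0.0, -0.985]]
contact_force: [0.8, -0.1, 0.1]
gripper_width: 0.004
```

step_arm(steps="1 0.3 0 1.5 0 0 0;1 0 0 0 0 0 0")

```text
clock: 14.32
position: [497.3, 161.6, 112.1]
ee_rot: [[-0.968, 0.185, 0.17], [0.182, 0.983, -0.032], [-0.174, -0.0, -0.985]]
contact_force: [-0.0, -0.4, 0.2]
gripper_width: 0.007
```

step_arm(steps="1 0.3 0 1.5 0 0 0;1 0 0 0 0 0 0")

```text
clock: 14.48
position: [497.2, 161.5, 110.5]
ee_rot: [[-0.968, 0.185, 0.17], [0.182, 0.983, -0.032], [-0.173, -0.0, -0.985]]
contact_force: [-0.5, 0.0, -0.7]
gripper_width: 0.01
```

Run:
```python
from h import *
snap('side','s8')
s=ld('s8')['img']; cv2.imwrite('pics/s8c.png',cv2.resize(s[110:180,215:305],None,fx=8,fy=8,interpolation=cv2.INTER_CUBIC))
```

```text
(no output)
```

View pics/s8c.png

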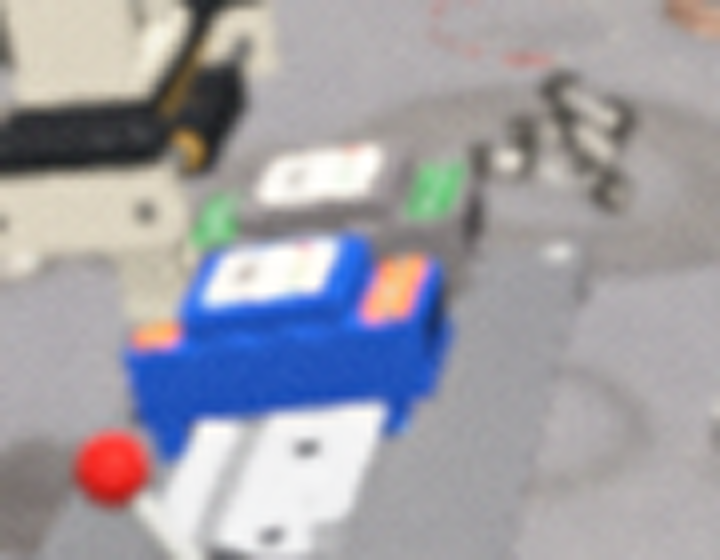

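The module now looks flat, with its top parallel to the grey one. I'll press a little more to confirm it is seated.

step_arm(steps="1 0 0 1.5 0 0 0;1 0 0 0 0 0 0")

```text
clock: 14.7
position: [497.5, 161.5, 109.1]
ee_rot: [[-0.968, 0.185, 0.17], [0.182, 0.983, -0.032], [-0.173, -0.0, -0.985]]
contact_force: [-0.9, -0.8, 0.1]
gripper_width: 0.008
```

step_arm(steps="1 0 0 1.5 0 0 0;1 0 0 0 0 0 0")

```text
clock: 14.87
position: [497.8, 161.6, 108.6]
ee_rot: [[-0.968, 0.185, 0.171], [0.182, 0.983, -0.032], [-0.174, -0.0, -0.985]]
contact_force: [-7.6, 0.1, 10.6]
gripper_width: 0.005
```

step_arm(steps="1 0 0 1 0 0 0;1 0 0 0 0 0 0")

```text
clock: 15.03
position: [497.8, 161.5, 108.5]
ee_rot: [[-0.968, 0.185, 0.172], [0.182, 0.983, -0.032], [-0.175, 0.0, -0.985]]
contact_force: [-14.3, 0.5, 21.4]
gripper_width: 0.007
```

step_arm(steps="1 0 0 -10 0 0 0;1 0 0 -25 0 -4 0;1 0 -15 -20 0 0 0;1 0 -30 0 0 0 0;1 0 -15 0 0 0 0;1 -20 0 0 0 0 0;1 -20 0 0 0 0 0;1 0 0 0 0 0 0;1 0 0 0 0 0 0")

```text
clock: 15.78
position: [515.0, 97.3, 170.6]
ee_rot: [[-0.953, 0.187, 0.238], [0.181, 0.982, -0.045], [-0.242, 0.0, -0.97]]
contact_force: [0.0, -0.4, -0.4]
gripper_width: 0.008
```

```bash
python3 st.py -10.7 -46 30.3
python3 - <<'E'
from h import *
snap('wrist','w9');snap('side','s9')
s=ld('s9')['img']; cv2.imwrite('pics/s9c.png',cv2.resize(s[90:180,215:305],None,fx=6,fy=6,interpolation=cv2.INTER_CUBIC))
E
```

```text
t 15.78 pos [515.   97.3 170.6] w 0.7
F rail-horiz axes [ 0.1 -0.4 -0.4] h-frame tcp [-30.3 -44.7 110.6]
R in h-frame [[-0.97, 0.001, 0.242], [0.001, 1.0, 0.0], [-0.242, 0.0, -0.97]]
tool delta [ 0.5 -1.3 82.7]
```

View pics/w9.png

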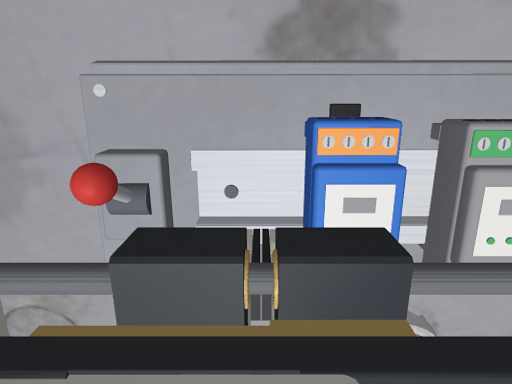

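View pics/s9c.png

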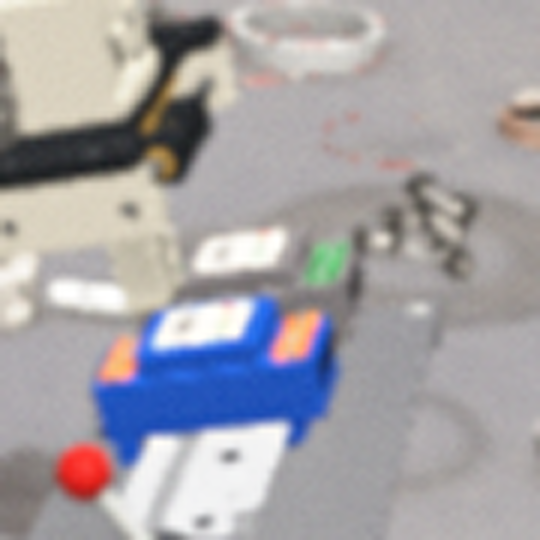

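step_arm(steps="1 0 0 25 0 0 0;1 0 0 30 0 0 0;1 0 0 18 0 0 0;1 0 0 5 0 0 0;1 0 0 0 0 0 0;1 0 0 0 0 0 0;1 0 4 0 0 0 0;1 0 4 0 0 0 0;1 0 0 0 0 0 0")

```text
clock: 16.63
position: [535.2, 103.2, 96.2]
ee_rot: [[-0.953, 0.184, 0.24], [0.179, 0.983, -0.043], [-0.244, 0.002, -0.97]]
contact_force: [0.4, -0.2, -1.0]
gripper_width: 0.003
```

step_arm(steps="1 0 2 0 0 0 0;1 0 2 0 0 0 0;1 0 0 0 0 0 0")

```text
clock: 16.88
position: [535.2, 106.1, 95.1]
ee_rot: [[-0.953, 0.185, 0.238], [0.179, 0.983, -0.045], [-0.242, 0.0, -0.97]]
contact_force: [-0.3, -0.4, 0.1]
gripper_width: 0.002
```

```bash
python3 st.py
```

```text
t 16.88 pos [535.2 106.1  95.1] w 0.2
F rail-horiz axes [-0.2 -0.5  0.1] h-frame tcp [-12.1 -32.3  35.1]
R in h-frame [[-0.97, -0.001, 0.242], [-0.001, 1.0, 0.0], [-0.242, 0.0, -0.97]]
```

step_arm(steps="1 0 3 0 0 0 0;1 0 3 0 0 0 0;1 0 3 0 0 0 0;1 0 0 0 0 0 0")

```text
clock: 17.22
position: [536.4, 113.9, 94.8]
ee_rot: [[-0.953, 0.186, 0.237], [0.18, 0.983, -0.046], [-0.241, -0.001, -0.97]]
contact_force: [-1.4, -3.5, 3.5]
gripper_width: 0.003
```

step_arm(steps="1 0 3 0 0 0 0;1 0 3 0 0 0 0;1 0 3 0 0 0 0;1 0 3 0 0 0 0;1 0 0 0 0 0 0")

```text
clock: 17.63
position: [538.7, 125.8, 94.8]
ee_rot: [[-0.954, 0.186, 0.237], [0.18, 0.983, -0.046], [-0.242, -0.001, -0.97]]
contact_force: [-1.1, -3.2, 4.4]
gripper_width: 0.005
```

```bash
python3 st.py
python3 - <<'E'
from h import *
snap('wrist','w10')
E
```

```text
t 17.63 pos [538.7 125.8  94.8] w 0.4
F rail-horiz axes [-0.5 -3.4  4.4] h-frame tcp [-12.3 -12.3  34.8]
R in h-frame [[-0.97, 0.0, 0.242], [-0.0, 1.0, -0.001], [-0.242, -0.001, -0.97]]
```

View pics/w10.png

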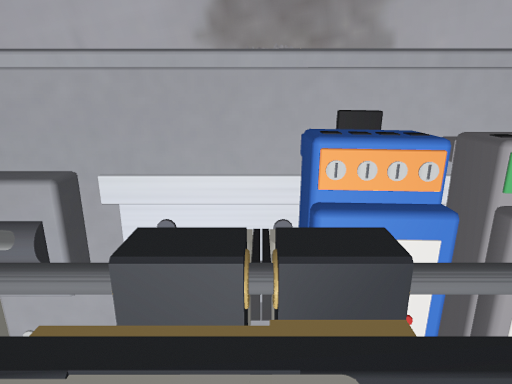

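step_arm(steps="1 0 3 0 0 0 0;1 0 3 0 0 0 0;1 0 3 0 0 0 0;1 0 0 0 0 0 0")

```text
clock: 18.02
position: [540.5, 134.9, 94.8]
ee_rot: [[-0.954, 0.185, 0.237], [0.18, 0.983, -0.045], [-0.242, -0.001, -0.97]]
contact_force: [-2.3, -3.0, 3.8]
gripper_width: 0.004
```

step_arm(steps="1 0 2 0 0 0 0;1 0 2 0 0 0 0;1 0 0 0 0 0 0")

```text
clock: 18.27
position: [541.2, 138.7, 94.8]
ee_rot: [[-0.954, 0.186, 0.237], [0.18, 0.983, -0.045], [-0.242, -0.001, -0.97]]
contact_force: [-2.2, -4.2, 6.0]
gripper_width: 0.01
```

step_arm(steps="1 0 2 0 0 0 0;1 0 2 0 0 0 0;1 0 0 0 0 0 0")

```text
clock: 18.52
position: [542.0, 142.8, 94.8]
ee_rot: [[-0.954, 0.185, 0.237], [0.18, 0.983, -0.045], [-0.242, -0.0, -0.97]]
contact_force: [-2.3, -3.6, 4.4]
gripper_width: 0.004
```

```bash
python3 st.py
python3 - <<'E'
from h import *
snap('wrist','w11');snap('top','t11')
s=ld('t11')['img']; cv2.imwrite('pics/t11c.png',cv2.resize(s[140:260,100:250],None,fx=5,fy=5,interpolation=cv2.INTER_CUBIC))
E
```

```text
t 18.52 pos [542.  142.8  94.8] w 0.3
F rail-horiz axes [-1.6 -4.   4.4] h-frame tcp [-12.3   5.   34.8]
R in h-frame [[-0.97, -0.0, 0.242], [-0.0, 1.0, -0.0], [-0.242, -0.0, -0.97]]
```

View pics/w11.png

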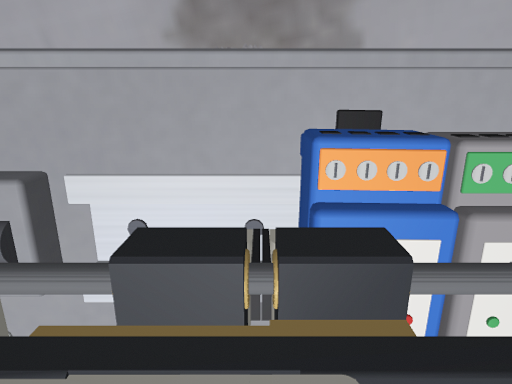

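Almost flush. I'll keep pushing until the force rises.

step_arm(steps="1 0 1.5 0 0 0 0;1 0 0 0 0 0 0")

```text
clock: 18.78
position: [542.2, 144.3, 94.8]
ee_rot: [[-0.954, 0.185, 0.237], [0.18, 0.983, -0.045], [-0.242, -0.0, -0.97]]
contact_force: [-2.0, -4.8, 3.7]
gripper_width: 0.002
```

step_arm(steps="1 0 1.5 0 0 0 0;1 0 0 0 0 0 0")

```text
clock: 18.95
position: [542.7, 145.8, 94.9]
ee_rot: [[-0.953, 0.185, 0.238], [0.18, 0.983, -0.045], [-0.242, -0.0, -0.97]]
contact_force: [-0.5, -4.9, 3.8]
gripper_width: 0.005
```

step_arm(steps="1 0 1.5 0 0 0 0;1 0 0 0 0 0 0")

```text
clock: 19.12
position: [542.6, 146.0, 94.8]
ee_rot: [[-0.953, 0.187, 0.237], [0.181, 0.982, -0.047], [-0.241, -0.002, -0.97]]
contact_force: [0.7, -10.5, 7.5]
gripper_width: 0.004
```

step_arm(steps="1 0 1 0 0 0 0;1 0 0 0 0 0 0;1 0 0 0 0 0 0;1 0 -3 0 0 0 0;1 0 -6 0 0 0 0;1 0 0 0 0 0 0;1 0 0 0 0 0 0")

```text
clock: 19.7
position: [541.6, 139.9, 94.8]
ee_rot: [[-0.954, 0.185, 0.238], [0.179, 0.983, -0.044], [-0.242, 0.001, -0.97]]
contact_force: [0.7, 0.4, 1.3]
gripper_width: 0.006
```

```bash
python3 st.py
python3 - <<'E'
from h import *
snap('wrist','w12')
E
```

```text
t 19.7 pos [541.6 139.9  94.8] w 0.5
F rail-horiz axes [0.6 0.5 1.3] h-frame tcp [-12.1   2.1  34.8]
R in h-frame [[-0.97, -0.001, 0.242], [-0.001, 1.0, 0.001], [-0.242, 0.001, -0.97]]
```

View pics/w12.png

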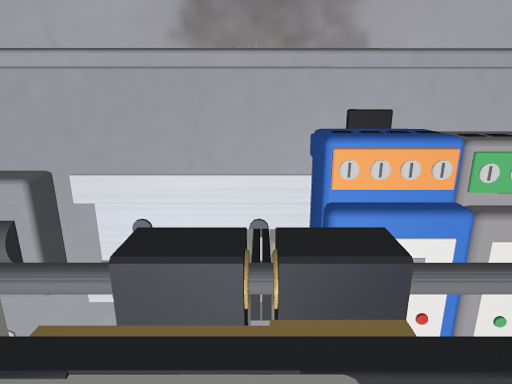

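step_arm(steps="1 0 0 -20 0 0 0;1 0 0 -30 0 0 0;1 0 0 -20 0 0 0;1 15 -30 0 0 0 0;1 15 -32 0 0 0 0;1 15 -32 0 0 0 0;1 16 -32 0 0 0 0;1 0 -20 0 0 0 0;1 0 0 0 0 0 0;1 0 0 0 0 0 0")

```text
clock: 20.58
position: [439.7, 10.0, 148.5]
ee_rot: [[-0.953, 0.186, 0.239], [0.181, 0.983, -0.044], [-0.243, 0.001, -0.97]]
contact_force: [0.2, 0.4, 0.3]
gripper_width: 0.008
```

```bash
python3 st.py -78.3 -144 49.5
python3 - <<'E'
from h import *
snap('wrist','w13')
E
```

```text
t 20.58 pos [439.7  10.  148.5] w 0.7
F rail-horiz axes [0.1 0.4 0.3] h-frame tcp [ -88.1 -144.5   88.5]
R in h-frame [[-0.97, 0.0, 0.243], [0.001, 1.0, 0.001], [-0.243, 0.001, -0.97]]
tool delta [-0.   0.4 40.2]
```

View pics/w13.png

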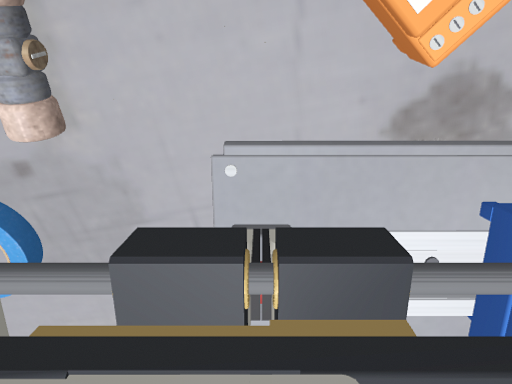

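step_arm(steps="1 0 0 15 0 0 0;1 0 0 15 0 0 0;1 0 0 8 0 0 0;1 0 0 0 0 0 0;1 0 0 0 0 0 0;1 -6 0 0 0 0 0;1 -6 0 0 0 0 0;1 0 0 0 0 0 0")

```text
clock: 21.3
position: [462.1, 7.3, 115.3]
ee_rot: [[-0.953, 0.184, 0.24], [0.179, 0.983, -0.043], [-0.244, 0.002, -0.97]]
contact_force: [-0.4, 0.7, 0.2]
gripper_width: 0.002
```

step_arm(steps="1 -8 0 0 0 0 0;1 -8 0 0 0 0 0;1 -8 0 0 0 0 0;1 -8 0 0 0 0 0;1 0 0 0 0 0 0")

```text
clock: 21.72
position: [492.6, 0.8, 122.4]
ee_rot: [[-0.953, 0.186, 0.239], [0.18, 0.983, -0.045], [-0.243, 0.001, -0.97]]
contact_force: [0.1, 0.3, 0.1]
gripper_width: 0.001
```

step_arm(steps="1 -6 0 0 0 0 0;1 -6 0 0 0 0 0;1 0 0 0 0 0 0")

```text
clock: 21.97
position: [503.1, -1.5, 124.9]
ee_rot: [[-0.953, 0.185, 0.238], [0.18, 0.983, -0.045], [-0.242, 0.0, -0.97]]
contact_force: [0.8, -0.3, -0.2]
gripper_width: 0.009
```

```bash
python3 st.py
python3 - <<'E'
from h import *
snap('side','s14')
s=ld('s14')['img']; cv2.imwrite('pics/s14c.png',cv2.resize(s[80:220,190:310],None,fx=4.2,fy=4.2,interpolation=cv2.INTER_CUBIC))
E
```

```text
t 21.97 pos [503.1  -1.5 124.9] w 0.8
F rail-horiz axes [ 0.9 -0.1 -0.2] h-frame tcp [ -23.7 -144.    64.9]
R in h-frame [[-0.97, -0.0, 0.242], [-0.0, 1.0, 0.0], [-0.242, 0.0, -0.97]]
```

View pics/s14c.png

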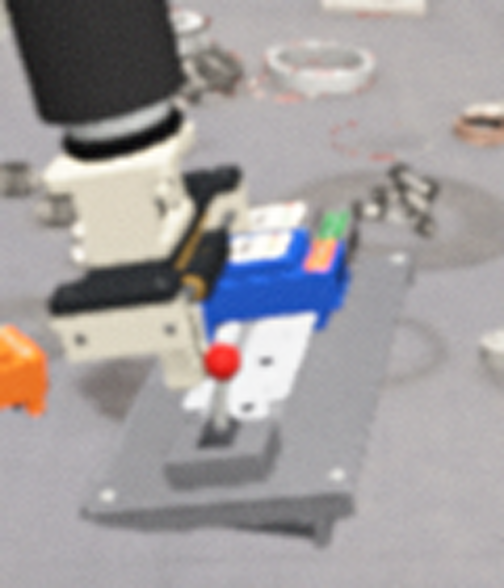

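step_arm(steps="1 -5 0 0 0 0 0;1 -5 0 0 0 0 0;1 0 0 0 0 0 0")

```text
clock: 22.27
position: [512.4, -3.2, 127.3]
ee_rot: [[-0.953, 0.185, 0.238], [0.18, 0.983, -0.045], [-0.242, 0.0, -0.97]]
contact_force: [-0.0, -0.6, -0.4]
gripper_width: 0.004
```

step_arm(steps="1 -3 0 0 0 0 0;1 0 0 0 0 0 0")

```text
clock: 22.43
position: [514.7, -3.9, 127.8]
ee_rot: [[-0.954, 0.185, 0.238], [0.18, 0.983, -0.045], [-0.242, -0.0, -0.97]]
contact_force: [-0.8, 0.1, -1.4]
gripper_width: 0.006
```

step_arm(steps="1 -3 0 0 0 0 0;1 0 0 0 0 0 0")

```text
clock: 22.6
position: [516.1, -4.7, 127.8]
ee_rot: [[-0.954, 0.186, 0.235], [0.18, 0.983, -0.045], [-0.24, -0.001, -0.971]]
contact_force: [-8.0, 5.1, 0.6]
gripper_width: 0.009
```

step_arm(steps="1 -3 0 0 0 0 0;1 0 0 0 0 0 0")

```text
clock: 22.77
position: [516.8, -5.4, 127.6]
ee_rot: [[-0.955, 0.186, 0.232], [0.181, 0.983, -0.046], [-0.237, -0.002, -0.972]]
contact_force: [-25.3, 16.1, 10.9]
gripper_width: 0.008
```

step_arm(steps="1 5 0 0 0 0 0;1 12 0 0 0 0 0;1 12 0 0 0 0 0;1 0 0 -30 0 0 0;1 0 0 -35 0 0 0;1 0 0 -35 0 0 0;1 30 0 0 0 0 0;1 30 0 0 0 0 0;1 30 0 0 0 0 0;1 0 0 0 0 0 0;1 0 0 0 0 0 0")

```text
clock: 23.68
position: [382.3, 21.6, 198.0]
ee_rot: [[-0.954, 0.182, 0.24], [0.177, 0.983, -0.042], [-0.243, 0.002, -0.97]]
contact_force: [1.6, -0.6, 1.5]
gripper_width: 0.005
```

```bash
python3 st.py
python3 - <<'E'
from st import *
snap('side','s15');snap('top','t15');snap('wrist','w15')
s=ld('s15')['img']; cv2.imwrite('pics/s15c.png',cv2.resize(s[110:220,200:310],None,fx=5,fy=5,interpolation=cv2.INTER_CUBIC))
s=ld('t15')['img']; cv2.imwrite('pics/t15c.png',cv2.resize(s[150:250,105:265],None,fx=5,fy=5,interpolation=cv2.INTER_CUBIC))
r2=comps('side','',0,0) if 0 else comps('s15',(0,150,100),(8,255,255),(200,140,270,210)); r1=comps('t15',(0,150,100),(8,255,255),(200,170,260,240))
print(r1,r2)
if r1 and r2:
    q,k=tri('t15',max(r1,key=lambda c:c[0])[1],'s15',max(r2,key=lambda c:c[0])[1]); print(q,k,RR.T@(q-O))
E
```

```text
t 23.68 pos [382.3  21.6 198. ] w 0.4
F rail-horiz axes [ 1.6 -0.3  1.5] h-frame tcp [-146.7 -143.8  138. ]
R in h-frame [[-0.97, -0.004, 0.243], [-0.003, 1.0, 0.003], [-0.243, 0.002, -0.97]]
[(np.int32(77), array([233.09090909, 198.88311688]), ((33.0, 29.0), (10.0, 8.0), 90.0))] [(np.int32(49), array([247.2244898, 166.7755102]), ((47.5, 26.5), (7.0, 7.0), 90.0))]
[542.18641859  -6.90736919 113.99981416] 0.7775295846328385 [  28.33137574 -142.05585229   48.58913913]
```

View pics/s15c.png

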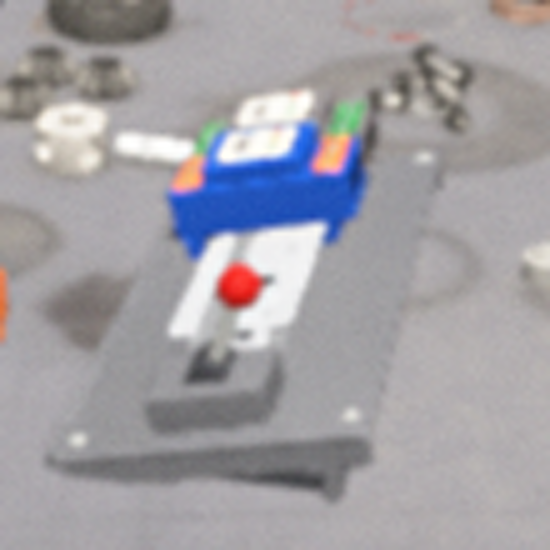

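View pics/t15c.png

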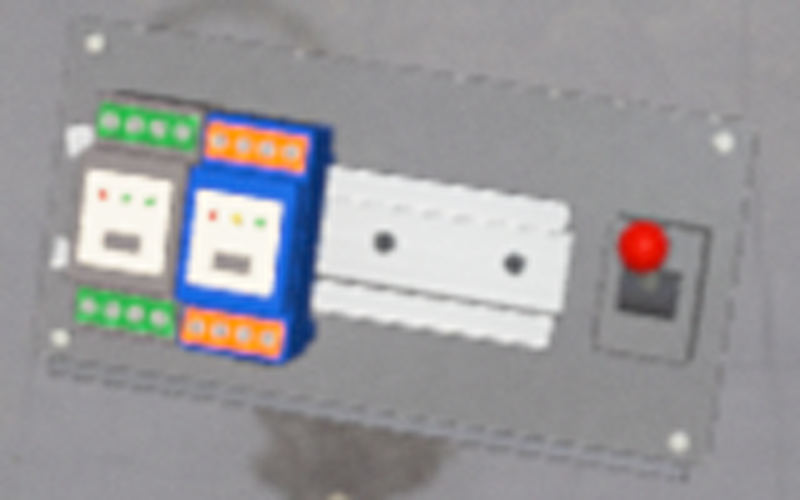

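Run:
```python
from st import *
def ball(a,px=0): return RR@np.array([60*np.sin(a-.5)+px,-145,-3+60*np.cos(a-.5)])+O
obs={'top0':((229.64,220.88),(233.09,198.88),'t15'),'side0':((228.5,168.29),(247.22,166.78),'s15')}
for f,(p0,p1,g) in obs.items():
    print(f,'obs d',np.subtract(p1,p0),*[(a,(proj(f,ball(a))-proj(f,ball(0))).round(2)) for a in (.85,.9,.95,1.0)])
o=comps('t15',(3,80,120),(22,255,255),(130,165,175,230),60);g=comps('t15',(45,80,60),(80,255,255),(110,165,155,225),60)
def L(q,z):
    e,r=ray('t15',*q);a=RR.T@(e-O);b=RR.T@r;return (a+b*(z-a[2])/b[2]).round(1)
print([L(c[1],36) for c in o],[L(c[1],36) for c in g])
w=comps('t15',(0,0,200),(180,60,255),(110,165,170,225),150);print([L(c[1],50) for c in w],[c[0] for c in w])
for c,lo,hi,roi in (('bc',0,0,0),): pass
```

```text
top0 obs d [  3.45 -22.  ] (0.85, array([  2.73, -19.7 ])) (0.9, array([  2.97, -20.89])) (0.95, array([  3.21, -22.05])) (1.0, array([  3.45, -23.2 ]))
side0 obs d [18.72 -1.51] (0.85, array([16.64, -3.09])) (0.9, array([17.7 , -2.84])) (0.95, array([18.76, -2.55])) (1.0, array([19.81, -2.22]))
[array([45.2, 58.3, 36. ]), array([-49.1,  58.7,  36. ])] [array([ 46.6, 113.8,  36. ]), array([-47.5, 113.7,  36. ])]
[array([ -0.2, 114.4,  50. ]), array([-1.4, 58.1, 50. ])] [np.int32(307), np.int32(298)]
```

View pics/w15.png

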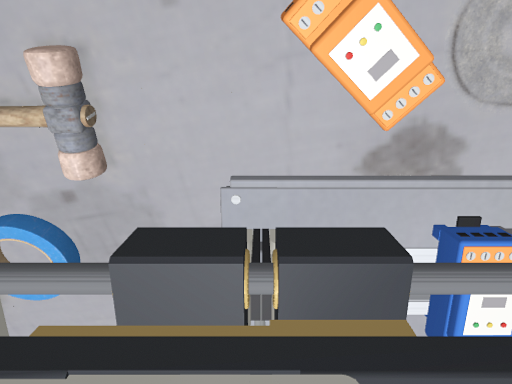

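View pics/t15.png

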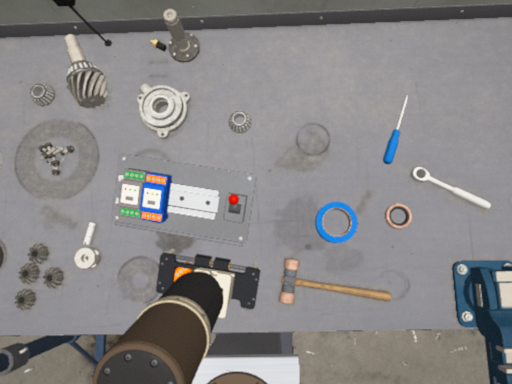

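The lever measures about 0.95 rad in both views, against the 0.9 threshold. There is plenty of time, so I'll push again at ball height to make sure it is at its stop.

step_arm(steps="1 -30 0 0 0 0 0;1 -30 1 0 0 0 0;1 -15 0 20 0 0 0;1 0 0 30 0 0 0;1 0 0 30 0 0 0;1 0 0 18 0 0 0;1 -10 0 0 0 0 0;1 -10 0 0 0 0 0;1 -8 0 0 0 0 0;1 -4 0 0 0 0 0;1 0 0 0 0 0 0;1 0 0 0 0 0 0")

```text
clock: 24.83
position: [508.6, -2.0, 128.2]
ee_rot: [[-0.953, 0.186, 0.238], [0.181, 0.982, -0.045], [-0.242, 0.0, -0.97]]
contact_force: [-0.5, -0.9, -0.2]
gripper_width: 0.006
```

step_arm(steps="1 -4 0 0 0 0 0;1 0 0 0 0 0 0")

```text
clock: 25.0
position: [512.6, -2.3, 129.7]
ee_rot: [[-0.953, 0.185, 0.238], [0.179, 0.983, -0.044], [-0.243, 0.0, -0.97]]
contact_force: [0.4, -0.3, -0.3]
gripper_width: 0.004
```

step_arm(steps="1 -3 0 0 0 0 0;1 0 0 0 0 0 0")

```text
clock: 25.17
position: [515.2, -2.9, 130.2]
ee_rot: [[-0.954, 0.185, 0.238], [0.18, 0.983, -0.045], [-0.242, 0.0, -0.97]]
contact_force: [-0.4, 0.8, -0.3]
gripper_width: 0.004
```

step_arm(steps="1 -2 0 0 0 0 0;1 0 0 0 0 0 0")

```text
clock: 25.33
position: [515.9, -3.6, 130.0]
ee_rot: [[-0.954, 0.186, 0.236], [0.18, 0.983, -0.045], [-0.24, -0.001, -0.971]]
contact_force: [-6.4, 3.9, 3.0]
gripper_width: 0.006
```

```bash
python3 st.py
```

```text
t 25.33 pos [515.9  -3.6 130. ] w 0.6
F rail-horiz axes [-7.   2.6  3. ] h-frame tcp [ -10.7 -143.7   70. ]
R in h-frame [[-0.971, 0.0, 0.24], [-0.0, 1.0, -0.001], [-0.24, -0.001, -0.971]]
```

step_arm(steps="1 -2 0 0 0 0 0;1 0 0 0 0 0 0;1 6 0 0 0 0 0;1 12 0 0 0 0 0;1 12 0 0 0 0 0;1 0 0 -30 0 0 0;1 0 0 -35 0 0 0;1 0 0 -35 0 0 0;1 20 0 0 0 0 0;1 30 0 0 0 0 0;1 0 0 0 0 0 0;1 0 0 0 0 0 0")

```text
clock: 26.33
position: [417.9, 15.4, 208.9]
ee_rot: [[-0.954, 0.183, 0.239], [0.178, 0.983, -0.043], [-0.243, 0.001, -0.97]]
contact_force: [0.7, 0.5, 0.6]
gripper_width: 0.01
```

Run:
```python
from st import *
st()
snap('side','s16');snap('top','t16')
r2=comps('s16',(0,150,100),(8,255,255),(200,140,270,210)); r1=comps('t16',(0,150,100),(8,255,255),(200,170,260,240))
print([c[:2] for c in r1],[c[:2] for c in r2])
o=comps('t16',(3,80,120),(22,255,255),(130,165,175,230),60);print([c[1] for c in o])
```

```text
t 26.33 pos [417.9  15.4 208.9] w 0.8
F rail-horiz axes [0.6 0.6 0.6] h-frame tcp [-110.5 -143.3  148.9]
R in h-frame [[-0.97, -0.003, 0.243], [-0.002, 1.0, 0.002], [-0.243, 0.001, -0.97]]
[(np.int32(77), array([233.09090909, 198.88311688]))] [(np.int32(48), array([247.29166667, 166.72916667]))]
[array([155.73636364, 178.95454545]), array([150.74545455, 215.95454545])]
```

View pics/s16.png

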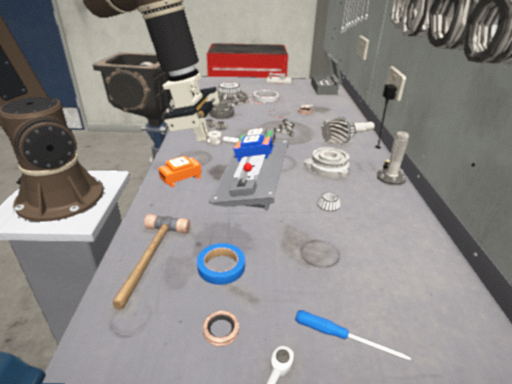

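The lever did not move on the second push, so it is at its stop. The robot is clear of everything, and the tape roll, bearing cone and oil seal have not moved.

```bash
python3 -c "
from rig import job
print(job.hand_in())"
```

```text
the job is handed in; nothing more can be done
None
```

The blue module is hooked, snapped onto the rail and slid flush against the grey module. The red lever is pushed over, and I handed the job in at about 26 s with the gripper clear of everything. No verdict was reported.

- **Hook:** I gripped the module, set it level on the rail's upper edge and drew it toward the robot. The leg met the edge at about 9 N. I then tilted it to about 8° from flat and let go.
- **Clip:** The press force peaked at about 6–7 N and then dropped to zero as the clip snapped. A further press stopped on a hard seat at about 20–25 N. That is above the 10–15 N you named, but within the failure limits. In the side picture the module lies flat. I could not measure the clip joint directly.
- **Slide:** The module slid at about 4 N until the force rose to about 10 N against the grey module. The two origins measure 55–56 mm apart in the top view, against 56 mm for flush.
- **Lever:** Both views put it at about 0.95 rad, where I expected 1.0. It ran against a hard stop at about 25–30 N, and a second push met the same stop and did not move it, so I take it to be fully over. That leaves only a small measured margin over the 0.9 rad limit.
- **Left alone:** The tape roll, bearing cone, oil seal and orange look-alike appear unmoved in the last pictures. I checked these by eye and did not measure them.

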